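# Close the access panel of a rack instrument

## Task

Pull the instrument tray out of the rack to its stop. Turn the orange quarter-turn fastener clockwise until its slot lines up with the two black marks on the white panel, and only then press the panel down with the fingers until it is flush on the green frame. Finish while still holding it pressed down, with the tray out and the slot lined up, and leave the other things on the bench alone.

Things in the scene. Friction and masses are not known exactly. Their poses are not given: they have to be found in the camera images.
- rack: open black bench rack fixed to the table, 240 deep (x) x 220 wide (y) x 136 mm high, roofed with aluminium bars and a plate (a red box 28 mm high fixed on it at the back); origin at the centre of its underside. Its x points from its open front (robot side) to its back, y left, z up. The tray slides out along its -x. Roof underside 126 mm up, front edge at rack x = -120 mm: the tray must be out to grip things in it
- tray (a joint): how far the instrument tray is pulled out, m: 0 = shut, 0.16 = at its stop; starts 0 to 0.03. Friction 2.5 N plus 6 N per m/s; stays where left. Grey front plate 196 mm wide, 12 mm thick, top 104 mm above the table; behind it the tray carries a green frame 122 x 170 mm, top 75 mm above the table
- tray_handle (a point): middle of the tray's steel bar handle: round bar 10 mm thick, 100 mm long along the rack's y, 94 mm above the table, its axis 45 mm in front of the tray's front plate (40 mm free gap, open from above). Same axes as the rack
- panel (a joint): how far the white access panel is pressed down, m: 0 = raised (8 mm gap, black gasket showing), 0.008 = flush on the green frame (stop). Springy: about 4 N starts it moving, 10 to 11 N brings it flush; springs back when let go. Pushing anywhere on the panel or fastener presses it; it cannot tip
- press_spot (a point): centre of the blue disc (30 mm across) on the panel's top face, 88 mm above the table while the panel is raised; a free place to press. The panel is 106 (x) x 152 (y) x 5 mm; the disc is 45 mm left (+y) of the panel's centre, which is 83 mm behind the tray's front face. Same axes as the rack
- fastener (a joint): turn of the quarter-turn fastener, rad, growing clockwise seen from above: 0 = slot across the rack (along its y), 1.571 = slot aligned with the two black marks on the panel (along rack x). Starts at 0.2 to 0.7; can be turned too far, to a stop at 1.9. Friction 0.05 N m; stays where left
- fastener_wing (a point): grip point on the fastener's axis, mid wing, 24 mm above the panel's top (112 mm above the table). Orange wing 12 mm thick, 38 mm long, top 10 mm above this point, on a brass disc 34 mm across, 3 mm high; black slot line along its top. Its y axis runs along wing and slot, z up. 28 mm right (-y) of the panel's centre; two black marks fore and aft of it show the aligned direction
- tape_roll: black tape roll, ring 64 mm across, 18 mm high, lying on the table beside the rack on its left (+y) side, behind the red board; origin at the centre of its underside. A bystander: leave it alone
- red_board: small red circuit board 45 x 30 x 5 mm with a white plug, on the table beside the rack on its left (+y) side; origin at the centre of its underside. A bystander: leave it alone
- screwdriver: screwdriver 160 mm long, blue handle 26 mm thick, lying on the table beside the rack on its right (-y) side; origin in mid length, on the table; x axis from handle to tip. A bystander: leave it alone
- display: black display module 75 x 120 x 12 mm with a blue screen, flat on the table to the robot's right; origin at the centre of its underside. A bystander: leave it alone
- phone: pink phone 150 x 74 x 9 mm, flat on the table to the robot's left; origin at the centre of its underside. A bystander: leave it alone
- bit_case: black bit case 100 x 150 x 20 mm with steel bits, on the table to the robot's right; origin at the centre of its underside. A bystander: leave it alone

How it is judged (in metres and radians):
On the way, in this order (a step that is already met when the one before it is completed fails the run):
1. the tray is out at its stop (within 12 mm) (value of joint tray above 0.148 m), for 0.2 s.
2. the fastener's slot is aligned with the marks while the panel is still raised (value of joint tray above 0.148 m and value of joint fastener between 1.421 and 1.721 rad and value of joint panel below 0.005 m), for 0.2 s.
3. the panel is pressed flush by the fingers (value of joint tray above 0.148 m and value of joint fastener between 1.421 and 1.721 rad and value of joint panel above 0.0062 m and contact force between the fingers and panel above 5 N), for 0.5 s.
At the end, for the whole second after the job is handed in: The tray is within 12 mm of its stop, the slot within 0.15 rad of the marks, and the panel is held within 1.8 mm of fully flush on the frame by the fingers themselves, pushing on it with more than 5 N (all of step 3); the arm keeps its last pose, push and grip.
It fails at once if one of the other things on the bench is shifted by more than 30 mm (distance of any of tape_roll, red_board, screwdriver, display, phone, bit_case from where it was at the start of the episode above 0.03 m).
It also fails if it takes over 51 s, if anything falls off the work surface, if the arm or the gripper's body presses on something with over 40 N, if the wrist force passes 120 N, or if a joint passes its speed limit or range.

## Robot

A 7-joint arm with a two-finger parallel gripper is mounted at the origin on the work surface. World frame = base frame: x ahead of the robot, y to its left, z up, the work surface at z = 0. Lengths are in m, angles in degrees, forces in N, time in s.
With the tool pointing down it reaches from about 0.425 to 0.825 m from the base axis. Payload 3.6 kg.
Tool frame: the origin (TCP) lies between the finger pads; the fingertips stand 8 mm ahead of it and the grasp point (between the pads) lies 11 mm behind it; z points along the fingers, y is the line along which they close (so a half turn about z gives the same grasp; the last joint's range is limited). The gripper opens to 93 mm and grips with 3 to 60 N. Pads are 15 mm wide; open, the fingers measure 128 mm over their backs; the gripper's body (75 mm by 188 mm) begins 65 mm behind the grasp point.
Start: joints at [73.883, 35.231, -0.722, 81.555, 0.464, 63.22, -2.315], TCP at [0.164, -0.629, 0.227] pointing down, gripper open.
Joint ranges: [-178.69, 178.69], [-17.37, 117.87], [-77.05, 75.6], [15.02, 138.74], [-78.02, 258.01], [0.78, 113.62], [-162.83, 162.83]. Speed limits (degrees/s): [159.86, 159.86, 180, 180, 180, 180, 180].

## Interface

Orientations are given as [roll, pitch, yaw] about the fixed x, y, z axes, in that order (R = Rz(yaw) Ry(pitch) Rx(roll)).
In Python, from plant import manip gives the robot as it stands.
- The arm moves only by the tool jog_arm, never from a script. Its argument "rows" is a list of rows, each a list of 7 numbers: the closure, from -1 (fully open) to 1 (shut), then the shift along the tool's x, y, z normalised to -1 to 1, where 1 is 500 mm, then the turn, a rotation vector about the tool's x, y, z normalised to -1 to 1, where 1 is pi/2 rad. A call has 1 to 12 rows; each row shifts and turns the commanded pose from where the row before left it, along the tool's axes as they then stand; what a row does not reach is not made up. A row lasts 1/10 s, in which the tool goes at most 50 mm and 8.59 degrees, less where a joint would pass 70% of its speed; a pose out of reach is approached as far as the arm can. A call with a number of a shift or a turn outside -1 to 1 is refused whole. A call with a gripper value outside its range is refused whole. The fingers move at their own pace and stop on an object; "force" is the grip in N (left out, the last holds). Time passes only in rows, so rows that do not move let the fingers close. It gives the time, the measured TCP pose, the force, the opening and the grip force at its end, in the units of the state.
- manip.read_state(): the state, without advancing time (a new reading comes with each control period).
- manip.get_image(name): name is "scene" or "top" or "wrist"; returns a dict with "frame" (480x640x3 uint8, blue, green, red), "mtx" (3x3 intrinsics, pixels), "dist" ([k1, k2, p1, p2, k3] as OpenCV has them; the pictures are not rectified), "origin" and "attitude" of the camera in the world. Camera axes: x right, y down, z forward; pixel columns grow to the right and rows downward; lengths in m; the calibration is good to about 2 mm. A picture is of the moment at which its call begins. There is no depth.
- manip.sign_off(): hands the job in; it is judged then, once.
The state is a dict: "time_s": time; "joint_pos": joint angles; "joint_velocities": joint speeds; "tau": joint torques, N m; "ee_pos": TCP position; "ee_rot": TCP orientation; "wrist_force": force on the tool from outside, world axes, zero at the start; "wrist_torque": the same for the moment, N m; "finger_gap": finger opening in m; "gripper_force": force on a finger pad.
Only numpy, scipy, OpenCV 4.12 (cv2) and the standard library are available. Lean on these libraries where they do the work, as an engineer would, in place of code of your own. Each camera call takes 0.05 s, during which the arm holds its last target. There are 200 camera calls.

## Working session

There is one attempt and no reset: what is moved stays moved. The work goes in short steps, Python scripts to look and compute and a tool call to move; the robot and the scene stay as the last step left them, time stands still between calls to the robot, and variables do not carry over. Pictures are saved under pics/ and viewed, at most 10 in all, crops included, and the job is handed in when it is done.

Besides the shell and the picture viewer there is one more tool, called as a command line: name --pt "numbers of a row" for each row, then --argument value for the rest. jog_arm: Moves the arm, as the interface text tells. Its arguments: {"type":"object","properties":{"rows":{"type":"array"},"force":{"type":"number"}},"required":["rows"]}

```bash
mkdir -p pics; cat > h.py <<'E'
import numpy as np, cv2
from plant import manip
from scipy.spatial.transform import Rotation as R
def snap(n,f):
    d=manip.get_image(n); cv2.imwrite('pics/'+f+'.png',d['frame']); np.save('pics/'+f+'.npy',{k:v for k,v in d.items()},allow_pickle=True); return d
def att(d):
    a=np.array(d['attitude'],float)
    return a if a.shape==(3,3) else R.from_euler('xyz',a,degrees=True).as_matrix()
def px2w(d,pts,z):
    u=cv2.undistortPoints(np.array(pts,float).reshape(-1,1,2),np.array(d['mtx']),np.array(d['dist'])).reshape(-1,2)
    r=np.c_[u,np.ones(len(u))]@att(d).T; o=np.array(d['origin'])
    return o+r*((np.broadcast_to(z,len(u))-o[2])/r[:,2])[:,None]
def load(f): return np.load('pics/'+f+'.npy',allow_pickle=True).item()
E
python3 - <<'E'
from h import *
for n in('top','scene'):
    d=snap(n,n+'0'); print(d['origin'],d['attitude'],d['mtx'])
print(manip.read_state())
E
```

```text
[ 0.39249108 -0.01750354  1.12184214] [-169.62453306    0.37361864  -91.62849918] [[437.14310842   0.         317.8033595 ]
 [  0.         437.14310842 247.30254938]
 [  0.           0.           1.        ]]
[ 1.13459759 -0.88407182  0.73334837] [-1.22004933e+02 -4.35941329e-02  3.33313274e+01] [[434.42827936   0.         317.24206512]
 [  0.         434.42827936 235.89016396]
 [  0.           0.           1.        ]]
{'time_s': 0.1, 'joint_pos': array([73.88398911, 35.28402297, -0.72491517, 81.62829603,  0.46298794,
       63.2203183 , -2.31416811]), 'joint_velocities': array([ 0.03860667, -0.17078198, -0.03147906, -0.15604776, -0.06883486,
       -0.00495352,  0.03587029]), 'tau': array([ 7.12234159e-04, -4.60042083e+01,  2.10067104e-01, -1.66245908e+01,
       -6.11595833e-02,  1.69360265e-02,  1.09750640e-04]), 'ee_pos': array([ 0.16368644, -0.62835859,  0.22561556]), 'ee_rot': array([-1.79870170e+02, -6.27214689e-04,  1.46031497e+01]), 'wrist_force': array([ 0.37401153, -0.24742188, -0.29511889]), 'wrist_torque': array([-0.01335451,  0.00093403, -0.02107009]), 'gripper_force': 0.0, 'finger_gap': 0.09272202183181727}
```

View pics/top0.png

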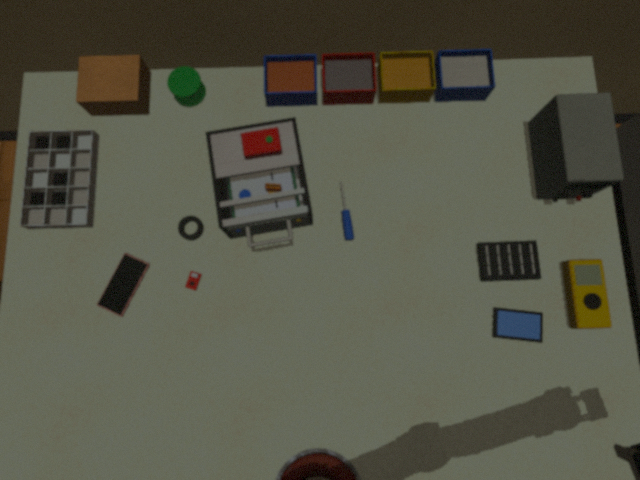

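View pics/scene0.png

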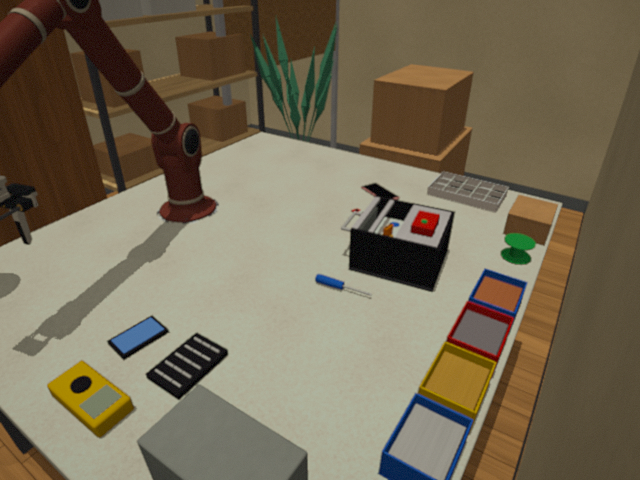

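The top view shows the rack around (260,180) and the handle around (270,240). The wing is at (273,187), the blue disc at (245,195), and the way in front of the rack is free. I'll enlarge that area.

```bash
python3 - <<'E'
from h import *
d=load('top0'); f=d['frame'][105:265,190:330]
cv2.imwrite('pics/c0.png',cv2.resize(cv2.convertScaleAbs(f,alpha=1.5),None,fx=3.75*1,fy=3.75,interpolation=cv2.INTER_CUBIC))
E
```

```text
(no output)
```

View pics/c0.png

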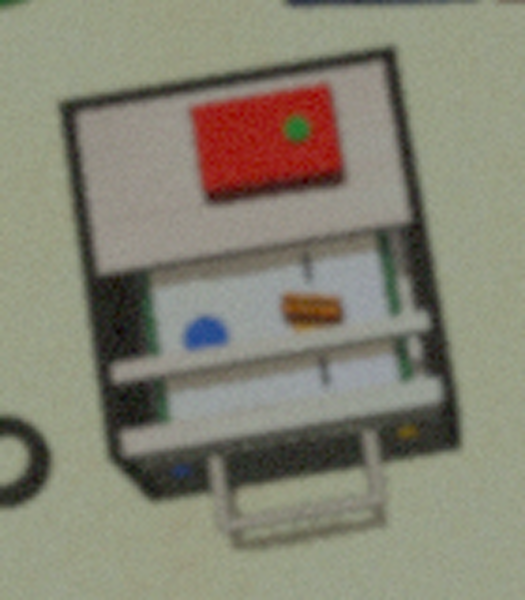

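The enlarged crop shows the handle bar from (226,524) to (381,500), with its shadow below it. The rack's back top corners are at (62,103) and (395,48), and the black marks at (308,265) and (324,370). The wing runs from (285,303) to (340,314).

```bash
python3 - <<'E'
from h import *
d=load('top0')
c=lambda p:(np.array(p)/3.75+[190,105]-0.37)
P=px2w(d,[c(p) for p in [(226,524),(381,500),(62,103),(395,48),(308,265),(324,372),(285,303),(340,314),(206,332)]],[.094,.094,.136,.136,.088,.088,.122,.122,.088])
print(P.round(4))
for a,b in((1,0),(3,2)):
    v=P[b]-P[a]; print(np.degrees(np.arctan2(-v[0],v[1])),np.linalg.norm(v))
v=P[4]-P[5];print('marks',np.degrees(np.arctan2(v[1],v[0])))
print('handle mid',(P[0]+P[1])/2, 'rackback mid',(P[2]+P[3])/2)
# jog deltas
s=manip.read_state(); print(s['ee_pos'],s['ee_rot'])
E
```

```text
[[0.5928 0.1462 0.094 ]
 [0.6055 0.047  0.094 ]
 [0.8631 0.2446 0.136 ]
 [0.8945 0.03   0.136 ]
 [0.7667 0.0928 0.088 ]
 [0.6932 0.0831 0.088 ]
 [0.7295 0.1041 0.122 ]
 [0.7212 0.0692 0.122 ]
 [0.7227 0.1602 0.088 ]]
7.2927781393068 0.10006604624593743
8.314272040446857 0.21689998436377075
marks 7.5404647046245525
handle mid [0.5991206  0.09659532 0.094     ] rackback mid [0.87881742 0.13732595 0.136     ]
[ 0.16368644 -0.62835859  0.22561556] [-1.79870170e+02 -6.27214689e-04  1.46031497e+01]
```

jog_arm --pt "0.22 0.099 -0.008 0 0 0 -0.0485" --pt "0.22 0.099 -0.008 0 0 0 -0.0485" --pt "0.22 0.099 -0.008 0 0 0 -0.0485" --pt "0.22 0.099 -0.008 0 0 0 -0.0485" --pt "0.22 0.099 -0.008 0 0 0 -0.0485" --pt "0.22 0.099 -0.008 0 0 0 -0.0485" --pt "0.22 0.099 -0.008 0 0 0 -0.0485" --pt "0.22 0.099 -0.008 0 0 0 -0.0485" --pt "0.22 0.099 -0.008 0 0 0 -0.0485" --pt "0.22 0.099 -0.008 0 0 0 -0.0485" --pt "0.22 0.099 -0.008 0 0 0 -0.0485" --pt "0.22 0.099 -0.008 0 0 0 -0.0485" --force 40

```text
time_s: 1.3
ee_pos: [0.5839, -0.233, 0.2261]
ee_rot: [-180.0, -0.0, 67.2]
wrist_force: [0.3, -0.0, 0.8]
finger_gap: 0.0361
gripper_force: 0.0
```

jog_arm --pt "0.22 0.096 -0.008 0 0 0 -0.0486" --pt "0.22 0.096 -0.008 0 0 0 -0.0486" --pt "0.22 0.096 -0.008 0 0 0 -0.0486" --pt "0.22 0.096 -0.008 0 0 0 -0.0486" --pt "0.22 0.096 -0.008 0 0 0 -0.0486" --pt "0.22 0.096 -0.008 0 0 0 -0.0486" --pt "0.22 0.096 -0.008 0 0 0 -0.0486" --pt "0.22 0 0 0 0 0 0" --pt "0.22 0 0 0 0 0 0"

```text
time_s: 2.2
ee_pos: [0.6124, 0.0986, 0.2263]
ee_rot: [-179.9, 0.0, 97.8]
wrist_force: [0.3, -1.2, 0.1]
finger_gap: 0.0362
gripper_force: 0.0
```

```bash
cat > go.py <<'E'
from h import *
import sys
x,y,z,yaw=map(float,sys.argv[1:5]); s=manip.read_state()
Rm=R.from_euler('xyz',s['ee_rot'],degrees=True); T=R.from_euler('xyz',[180,0,yaw],degrees=True)
print('shift norm',(Rm.inv().apply(np.array([x,y,z])-s['ee_pos'])/.5).round(4),'turn',((Rm.inv()*T).as_rotvec()/(np.pi/2)).round(4), s['time_s'], s['ee_pos'].round(4), s['joint_pos'].round(1))
E
python3 go.py 0.5991 0.0966 0.090 97.8; python3 -c "
from h import *
d=snap('wrist','w1');print(d['origin'],d['attitude'])"
```

```text
shift norm [-0.0004 -0.0266  0.2726] turn [-0.0006  0.     -0.0002] 2.2 [0.6124 0.0986 0.2263] [  3.1  34.3 -24.3  86.3  15.1  62.7 -16.6]
[0.60378181 0.16319837 0.38306783] [1.65987875e+02 1.15751931e-01 7.78226630e+00]
```

View pics/w1.png

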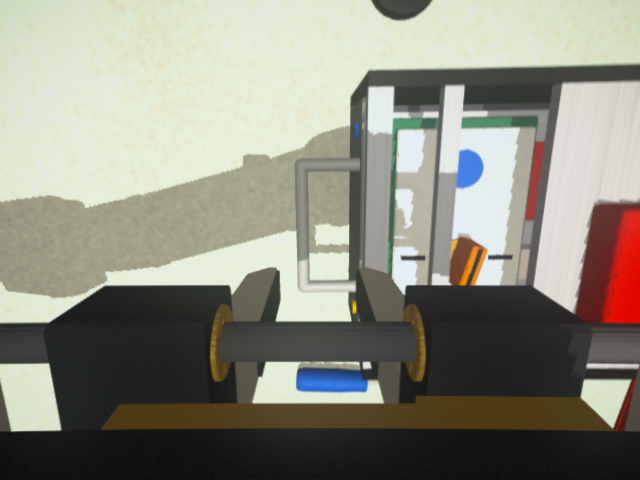

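The wrist view shows the handle bar's axis at column about 302, rows 159–291. The blue disc is at (467,168), the wing around (468,262), and the marks at (412,257) and (500,257).

```bash
python3 - <<'E'
from h import *
d=load('w1')
P=px2w(d,[(301,160),(303,289),(401,257),(512,257),(455,238),(486,246),(450,282),(467,168)],[.094,.094,.088,.088,.122,.122,.122,.088]);print(P.round(4))
v=P[0]-P[1];print(np.degrees(np.arctan2(-v[0],v[1])),np.linalg.norm(v),(P[0]+P[1])/2)
v=P[3]-P[2];print(np.degrees(np.arctan2(v[1],v[0])))
E
```

```text
[[0.5925 0.1482 0.094 ]
 [0.6073 0.0432 0.094 ]
 [0.6849 0.0803 0.088 ]
 [0.7757 0.0929 0.088 ]
 [0.7116 0.1095 0.122 ]
 [0.7352 0.1066 0.122 ]
 [0.7155 0.0756 0.122 ]
 [0.7221 0.1592 0.088 ]]
8.064725647078433 0.1060105297764286 [0.59989018 0.09572768 0.094     ]
7.8855485707717285
```

jog_arm --pt "0.22 0 -0.0258 0 0 0 -0.002" --pt "0.22 0 0 0.06 0 0 0" --pt "0.22 0 0 0.06 0 0 0" --pt "0.22 0 0 0.06 0 0 0" --pt "0.22 0 0 0.05 0 0 0" --pt "0.22 0 0 0.05 0 0 0" --pt "1 0 0 0 0 0 0" --pt "1 0 0 0 0 0 0" --pt "1 0 0 0 0 0 0"

```text
time_s: 3.15
ee_pos: [0.6016, 0.0947, 0.0882]
ee_rot: [179.8, 0.0, 97.7]
wrist_force: [0.3, 0.2, 1.0]
finger_gap: 0.0169
gripper_force: 0.0
```

jog_arm --pt "1 0 0 0 0 0 0" --pt "1 0 0 0 0 0 0" --pt "1 0 0 0 0 0 0" --pt "1 0 -0.02 0 0 0 0" --pt "1 0 -0.03 0 0 0 0" --pt "1 0 -0.03 0 0 0 0" --pt "1 0 -0.03 0 0 0 0" --pt "1 0 -0.03 0 0 0 0" --pt "1 0 -0.03 0 0 0 0" --pt "1 0 -0.03 0 0 0 0" --pt "1 0 -0.03 0 0 0 0" --pt "1 0 -0.02 0 0 0 0"

```text
time_s: 4.35
ee_pos: [0.4781, 0.0768, 0.0881]
ee_rot: [179.7, 0.1, 97.7]
wrist_force: [4.2, -5.0, 4.9]
finger_gap: 0.0088
gripper_force: 40.0
```

jog_arm --pt "1 0 -0.02 0 0 0 0" --pt "1 0 -0.01 0 0 0 0" --pt "1 0 -0.008 0 0 0 0" --pt "1 0 0 0 0 0 0" --pt "1 0 0 0 0 0 0"

```text
time_s: 4.85
ee_pos: [0.459, 0.074, 0.0881]
ee_rot: [179.8, 0.2, 97.7]
wrist_force: [1.7, -5.1, 8.5]
finger_gap: 0.0089
gripper_force: 40.0
```

jog_arm --pt "1 0 -0.01 0 0 0 0" --pt "1 0 -0.01 0 0 0 0" --pt "1 0 -0.008 0 0 0 0" --pt "1 0 0 0 0 0 0" --pt "1 0 0 0 0 0 0"

```text
time_s: 5.35
ee_pos: [0.4453, 0.0719, 0.0881]
ee_rot: [179.8, 0.2, 97.7]
wrist_force: [1.9, -5.6, 9.2]
finger_gap: 0.0087
gripper_force: 40.0
```

jog_arm --pt "1 0 -0.006 0 0 0 0" --pt "1 0 -0.006 0 0 0 0" --pt "1 0 0 0 0 0 0" --pt "1 0 0 0 0 0 0"

```text
time_s: 5.75
ee_pos: [0.4424, 0.0716, 0.0881]
ee_rot: [179.5, 0.1, 97.6]
wrist_force: [6.9, -5.5, 2.9]
finger_gap: 0.0088
gripper_force: 40.0
```

jog_arm --pt "1 0 -0.006 0 0 0 0" --pt "1 0 -0.004 0 0 0 0" --pt "1 0 0 0 0 0 0" --pt "1 0 0 0 0 0 0"

```text
time_s: 6.15
ee_pos: [0.4424, 0.0716, 0.0882]
ee_rot: [178.9, -0.0, 97.6]
wrist_force: [14.7, -4.8, -7.5]
finger_gap: 0.0089
gripper_force: 40.0
```

jog_arm --pt "1 0 0.008 0 0 0 0" --pt "1 0 0.006 0 0 0 0" --pt "0.22 0 0 0 0 0 0" --pt "0.22 0 0 0 0 0 0" --pt "0.22 0 0 0 0 0 0" --pt "0.22 0 0 -0.06 0 0 0" --pt "0.22 0 0 -0.08 0 0 0" --pt "0.22 0 0 -0.08 0 0 0" --pt "0.22 0 0 -0.06 0 0 0" --pt "0.22 0.02 0.08 0 0 0 0" --pt "0.22 0 0 0 0 0 0" --pt "0.22 0 0 0 0 0 0"

```text
time_s: 7.35
ee_pos: [0.4772, 0.0892, 0.226]
ee_rot: [-179.9, -0.0, 97.8]
wrist_force: [-1.1, -0.4, 0.6]
finger_gap: 0.036
gripper_force: 0.0
```

```bash
python3 -c "
from h import *
d=snap('wrist','w2');print(d['origin'],d['attitude'])"
```

```text
[0.46872898 0.15377581 0.3827996 ] [166.0188535    0.17314682   7.84598201]
```

View pics/w2.png

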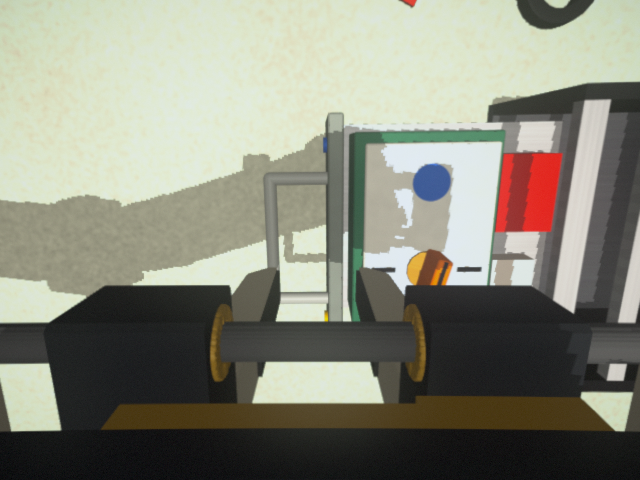

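The tray is out. The marks are at (372–395,269) and (457–481,269), the disc is centred on (432,182), the brass disc's left edge is at (407,268), and the slot line runs from about (446,262) to (437,285).

```bash
python3 - <<'E'
from h import *
d=load('w2')
P=px2w(d,[(372,269),(481,268.5),(432,182),(271,180),(273,297),(407,269),(428,249),(452,261)],[.088,.088,.088,.094,.094,.091,.122,.122]);print(P.round(4))
m=(P[0]+P[1])/2; v=P[1]-P[0];print('marks mid',m,np.degrees(np.arctan2(v[1],v[0])),np.linalg.norm(v))
y=np.radians(7.9);u=np.array([np.cos(y),np.sin(y)]);w=np.array([-u[1],u[0]])
print('from disc',P[2][:2]-w*.073,'from handle',np.array([.4424,.0716])+.128*u-.028*w)
f=d['frame'][230:300,380:500];cv2.imwrite('pics/c2.png',cv2.resize(f,None,fx=6,fy=6,interpolation=cv2.INTER_CUBIC))
E
```

```text
[[0.5274 0.0575 0.088 ]
 [0.6174 0.0705 0.088 ]
 [0.5619 0.1357 0.088 ]
 [0.4359 0.1206 0.094 ]
 [0.448  0.0235 0.094 ]
 [0.5556 0.0625 0.091 ]
 [0.5585 0.0895 0.122 ]
 [0.5779 0.0829 0.122 ]]
marks mid [0.57241438 0.06400115 0.088     ] 8.265723942808393 0.09097289970268858
from disc [0.57188984 0.06340196] from handle [0.57303366 0.06145864]
```

View pics/c2.png

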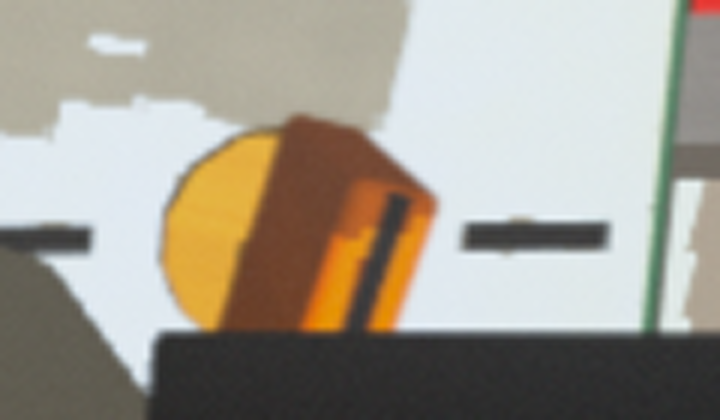

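The slot runs from crop (398,195) to (355,330).

```bash
python3 - <<'E'
from h import *
d=load('w2')
P=px2w(d,[(380+398/6,230+195/6),(380+355/6,230+330/6)],.122);v=P[0]-P[1];a=np.degrees(np.arctan2(v[1],v[0]));print(P.round(4),a)
c=np.array([.5724,.0633]);n=v[:2]/np.linalg.norm(v[:2]);e=P[0,:2]-c;print('offset of slot line from axis',n[0]*e[1]-n[1]*e[0])
print('q0',np.radians(97.9-a),'turn',a-7.9)
E
python3 go.py 0.5724 0.0633 0.226 79
```

```text
[[0.574  0.0812 0.122 ]
 [0.5726 0.0631 0.122 ]] 85.50054845608642
offset of slot line from axis -0.00023416288336695662
q0 0.2164112548827863 turn 77.60054845608641
shift norm [-0.0768  0.1829 -0.0011] turn [-0.0019  0.0003  0.2093] 7.4 [0.4766 0.0889 0.2257] [  6.5  22.8 -27.4 107.5  12.8  53.  -19.1]
```

jog_arm --pt "0.22 -0.026 0.061 0 0 0 0" --pt "0.22 -0.026 0.061 0 0 0 0" --pt "0.22 -0.025 0.061 0 0 0 0" --pt "0.22 0 0 0 0 0 0.071" --pt "0.22 0 0 0 0 0 0.071" --pt "0.22 0 0 0.06 0 0 0" --pt "0.22 0 0 0.04 0 0 0" --pt "0.22 0 0 0 0 0 0" --pt "0.22 0 0 0 0 0 0"

```text
time_s: 8.3
ee_pos: [0.5731, 0.063, 0.1765]
ee_rot: [-179.9, 0.0, 85.0]
wrist_force: [0.2, -0.1, 0.1]
finger_gap: 0.0364
gripper_force: 0.0
```

```bash
python3 go.py 0.5724 0.0633 0.106 85
```

```text
shift norm [ 0.0004 -0.0011  0.141 ] turn [-0.0011  0.0001  0.0002] 8.3 [0.5731 0.063  0.1765] [  5.   33.1 -21.3  97.3  14.5  52.4 -27. ]
```

jog_arm --pt "0.22 0 0 0.05 0 0 0" --pt "0.22 0 0 0.05 0 0 0" --pt "0.22 0 0 0.04 0 0 0" --pt "0.22 0 0 0 0 0 0" --pt "1 0 0 0 0 0 0" --pt "1 0 0 0 0 0 0" --pt "1 0 0 0 0 0 0" --pt "1 0 0 0 0 0 0" --pt "1 0 0 0 0 0 0" --force 25

```text
time_s: 9.2
ee_pos: [0.5737, 0.0634, 0.1077]
ee_rot: [180.0, -0.0, 85.0]
wrist_force: [-2.4, 0.2, 3.9]
finger_gap: 0.0114
gripper_force: 24.9
```

jog_arm --pt "1 0 0 0 0 0 0.08" --pt "1 0 0 0 0 0 0.08" --pt "1 0 0 0 0 0 0.08" --pt "1 0 0 0 0 0 0.08" --pt "1 0 0 0 0 0 0.08" --pt "1 0 0 0 0 0 0.08" --pt "1 0 0 0 0 0 0.08" --pt "1 0 0 0 0 0 0.08" --pt "1 0 0 0 0 0 0.08" --pt "1 0 0 0 0 0 0.08" --pt "1 0 0 0 0 0 0.057" --pt "1 0 0 0 0 0 0"

```text
time_s: 10.4
ee_pos: [0.5733, 0.0649, 0.1072]
ee_rot: [-179.9, 0.0, 8.0]
wrist_force: [-3.3, 2.7, 5.2]
finger_gap: 0.0118
gripper_force: 24.9
```

jog_arm --pt "0.22 0 0 0 0 0 0" --pt "0.22 0 0 0 0 0 0" --pt "0.22 0 0 0 0 0 0" --pt "0.22 0 0 -0.04 0 0 0" --pt "0.22 0 0 -0.08 0 0 0" --pt "0.22 0 0 -0.08 0 0 0" --pt "1 0 -0.07 0 0 0 0" --pt "1 0 -0.073 0 0 0 0" --pt "1 0 0 0 0 0 0" --pt "1 0 0 0 0 0 0" --pt "1 0 0 0 0 0 0" --pt "1 0 0 0 0 0 0"

```text
time_s: 11.6
ee_pos: [0.5645, 0.1318, 0.2065]
ee_rot: [179.9, 0.0, 7.7]
wrist_force: [-0.2, 0.3, 0.7]
finger_gap: 0.0005
gripper_force: 0.0
```

```bash
python3 -c "
from h import *
d=snap('wrist','w3');print(d['origin'],d['attitude'])"; python3 go.py 0.562 0.1357 0.090 8
```

```text
[0.63033529 0.13978521 0.36324674] [ 1.66005255e+02 -1.57310277e-01 -8.22954709e+01]
shift norm [-0.0038 -0.0081  0.233 ] turn [ 0.0006  0.0001 -0.0031] 11.65 [0.5644 0.1321 0.2065] [-17.4  30.    3.2  95.3  -1.9  54.7 -95.8]
```

View pics/w3.png

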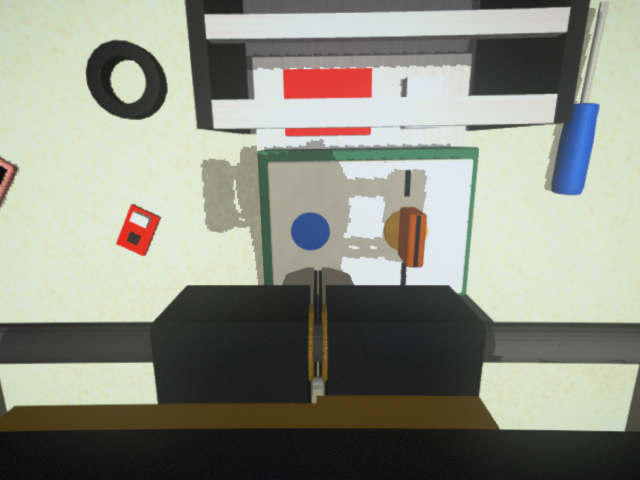

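The tray is still out and the slot looks nearly parallel to the marks: slot around column 417, rows 215–266, and marks at (407,170–196) and (404,262–285). I'll enlarge to check.

```bash
python3 - <<'E'
from h import *
f=load('w3')['frame'][160:290,360:460];cv2.imwrite('pics/c3.png',cv2.resize(f,None,fx=4.5,fy=4.5,interpolation=cv2.INTER_CUBIC))
E
```

```text
(no output)
```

View pics/c3.png

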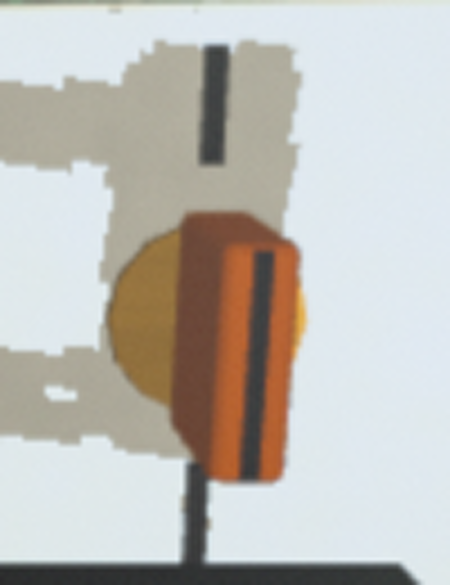

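The slot runs from (264,252) to (250,478), and the marks from (217,45) to (194,563), all in crop pixels.

```bash
python3 - <<'E'
from h import *
d=load('w3'); c=lambda p:np.array(p)/4.5+[360,160]
P=px2w(d,[c(p) for p in[(264,252),(250,478),(217,45),(194,563)]]+[(310.5,231)],[.122,.122,.088,.088,.088])
for i in(0,2):
    v=P[i]-P[i+1];print(np.degrees(np.arctan2(v[1],v[0])),np.linalg.norm(v))
print(P[4])
E
```

```text
8.006927917731788 0.03514976260253589
8.54637841265499 0.0903547487454997
[0.56435747 0.13551358 0.088     ]
```

jog_arm --pt "1 -0.002 -0.008 0 0 0 0" --pt "1 0 0 0.06 0 0 0" --pt "1 0 0 0.06 0 0 0" --pt "1 0 0 0.06 0 0 0" --pt "1 0 0 0.03 0 0 0" --pt "1 0 0 0 0 0 0" --pt "1 0 0 0.01 0 0 0" --pt "1 0 0 0.01 0 0 0" --pt "1 0 0 0 0 0 0" --pt "1 0 0 0 0 0 0"

```text
time_s: 12.65
ee_pos: [0.5637, 0.1379, 0.0937]
ee_rot: [-180.0, -0.2, 7.9]
wrist_force: [-2.1, -1.2, 7.0]
finger_gap: 0.0006
gripper_force: 3.2
```

jog_arm --pt "1 -0.004 0 0.006 0 0 0" --pt "1 0 0 0.006 0 0 0" --pt "1 0 0 0.006 0 0 0" --pt "1 0 0 0 0 0 0" --pt "1 0 0 0 0 0 0"

```text
time_s: 13.15
ee_pos: [0.5655, 0.1382, 0.0882]
ee_rot: [-179.9, -0.7, 7.8]
wrist_force: [-0.8, -0.7, 18.6]
finger_gap: 0.0004
gripper_force: 9.1
```

jog_arm --pt "1 -0.008 0 0.002 0 0 0" --pt "1 0 0 0 0 0 0" --pt "1 0 0 0 0 0 0" --pt "1 0 0 0 0 0 0" --pt "1 0 0 0 0 0 0" --pt "1 0 0 0 0 0 0"

```text
time_s: 13.75
ee_pos: [0.5641, 0.138, 0.0882]
ee_rot: [-179.9, -1.1, 7.8]
wrist_force: [1.3, -1.0, 19.8]
finger_gap: 0.0005
gripper_force: 9.7
```

```bash
python3 - <<'E'
from h import *
d=snap('wrist','w4'); s=manip.read_state(); print(s['ee_pos'],s['wrist_force'],d['origin'],d['attitude'])
E
```

```text
[0.56413951 0.13799771 0.08821019] [ 2.55627601 -0.82850642 18.96226234] [0.62709912 0.14529794 0.24618475] [ 1.67082057e+02  2.00545184e-03 -8.21684189e+01]
```

View pics/w4.png

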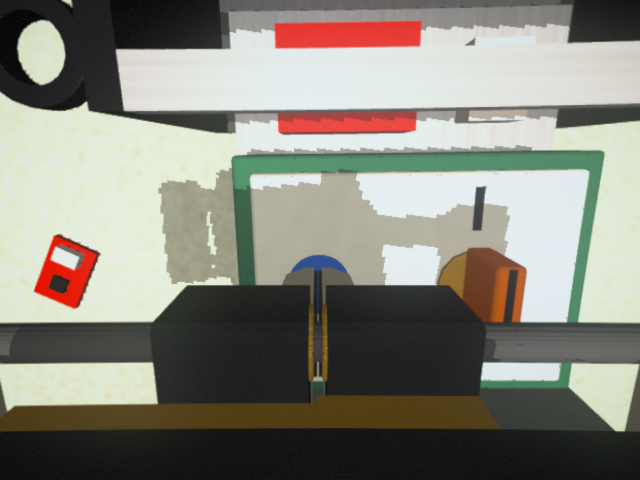

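The panel sits level with the frame, with no gasket showing. The frame's back corners are at (233,155) and (603,152), against (262,151) and (477,149) before pressing. I'll use them to check whether the tray crept.

```bash
python3 - <<'E'
from h import *
for n,q,m in(('w3',[(262,151),(477,149)],(408,170)),('w4',[(233,155),(603,152)],(480,187))):
    d=load(n);print(px2w(d,q,.075).round(4).tolist(),px2w(d,[m],.088 if n=='w3' else .080).round(4))
E
```

```text
[[0.6183, 0.1799, 0.075], [0.6414, 0.0185, 0.075]] [[0.6197 0.0704 0.088 ]]
[[0.6195, 0.1828, 0.075], [0.6429, 0.0189, 0.075]] [[0.6207 0.0712 0.08  ]]
```

jog_arm --pt "1 0 0 0 0 0 0" --pt "1 0 0 0 0 0 0" --pt "1 0 0 0 0 0 0" --pt "1 0 0 0 0 0 0" --pt "1 0 0 0 0 0 0" --pt "1 0 0 0 0 0 0" --pt "1 0 0 0 0 0 0" --pt "1 0 0 0 0 0 0"

```text
time_s: 14.6
ee_pos: [0.5641, 0.138, 0.0882]
ee_rot: [-179.9, -1.1, 7.8]
wrist_force: [1.7, -1.3, 19.1]
finger_gap: 0.0002
gripper_force: 9.7
```

The pose and force are steady at about 19 N.

```bash
python3 -c "
from plant import manip
print(manip.sign_off())"
```

```text
the job is handed in; nothing more can be done
None
```

The job is handed in at about 14.6 s: by my camera checks the tray is within about 1 mm of its stop and the slot within about 0.5° of the marks, and the fingers still hold the panel flush at about 19 N; the judge's verdict was not shown.

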